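# Kit the joiner's caddy for one cabinet

## Task

Pack the caddy with the wooden parts for the next cabinet, each standing upright and fully down in its own place: the small turned foot in the round well, the solid stepped post cap in the square well, the cleat in the oblong well and the ring-shaped collar over the peg. The wider foot and the square block with the hole bored in its top belong to another job: leave them standing where they are.

Things in the scene. Friction and masses are not known exactly. Their poses are not given: they have to be found in the camera images.
- foot_c (a point): The small cabinet foot: a turned round foot, 42 mm in diameter with a bevelled top edge (28 mm across at the very top, straight sides up to 32 mm), solid; plain mid-brown wood, 40 mm tall, loose, standing upright on the bench; this point is its centre, 20 mm above its underside; z up. Goes in the round well.
- cap_c (a point): The post cap: a solid square block, 36 x 36 mm for its lower 32 mm, with a smaller 20 x 20 mm step on top; plain mid-brown wood, 40 mm tall, loose, standing upright on the bench; this point is its centre, 20 mm above its underside; z up. x and y are square to its sides. Goes in the square well.
- cleat_c (a point): The cleat: an oblong block, 60 mm long (along its x) and 22 mm wide (along its y), with two dark screw holes in its top; plain mid-brown wood, 40 mm tall, loose, standing upright on the bench; this point is its centre, 20 mm above its underside; z up. Goes in the oblong well, lengthwise.
- collar_c (a point): The collar: a round ring-shaped sleeve, 46 mm outside diameter with a 30 mm hole from top to bottom; plain mid-brown wood, 40 mm tall, loose, standing upright on the bench; this point is its centre, 20 mm above its underside; z up. Goes over the peg.
- bigfoot_c (a point): Look-alike, not part of the kit: a wide turned foot of the same form as the small one but 60 mm in diameter; plain mid-brown wood, 40 mm tall, loose, standing upright on the bench; this point is its centre, 20 mm above its underside; z up. Stays where it is.
- drilled_c (a point): Look-alike, not part of the kit: a square block 36 x 36 mm with flat top and a 22 mm round hole bored down into it; plain mid-brown wood, 40 mm tall, loose, standing upright on the bench; this point is its centre, 20 mm above its underside; z up. Stays where it is.
- well_round: One of four fixed plywood inserts, each 88 x 88 mm, that fill a fixed dark wooden caddy (212 x 212 mm outside) two by two at 94 mm centre to centre; the caddy's rim stands 14 mm above the bench. Origin: centre of the insert's underside, 6 mm above the bench; z up, x and y along its edges. This one is 10 mm thick and has a round well, 60 mm in diameter and 6 mm deep, at its centre, lined with dark felt (well floor 4 mm above the origin).
- well_square: One of four fixed plywood inserts, each 88 x 88 mm, that fill a fixed dark wooden caddy (212 x 212 mm outside) two by two at 94 mm centre to centre; the caddy's rim stands 14 mm above the bench. Origin: centre of the insert's underside, 6 mm above the bench; z up, x and y along its edges. This one is 10 mm thick and has a square well, 54 x 54 mm and 6 mm deep, at its centre, lined with dark felt (well floor 4 mm above the origin), sides along x and y.
- well_oblong: One of four fixed plywood inserts, each 88 x 88 mm, that fill a fixed dark wooden caddy (212 x 212 mm outside) two by two at 94 mm centre to centre; the caddy's rim stands 14 mm above the bench. Origin: centre of the insert's underside, 6 mm above the bench; z up, x and y along its edges. This one is 10 mm thick and has an oblong rectangular well, 78 mm (along its x) by 40 mm (along its y) and 6 mm deep, at its centre, lined with dark felt (well floor 4 mm above the origin).
- peg_plate: One of four fixed plywood inserts, each 88 x 88 mm, that fill a fixed dark wooden caddy (212 x 212 mm outside) two by two at 94 mm centre to centre; the caddy's rim stands 14 mm above the bench. Origin: centre of the insert's underside, 6 mm above the bench; z up, x and y along its edges. This one is a flat plate 4 mm thick (top 4 mm above the origin) with an upright dark steel peg at its centre, 12 mm in diameter and 20 mm tall above the plate.
There are look-alikes about, which are no part of the job. What is shaped like the part that bears cleat_c but blue is not meant.

How it is judged:
At the end, for the whole second after the job is handed in: Foot in the round well, cap in the square well, cleat in the oblong well, collar over the peg: each within 15 mm of its insert's centre, on its floor (within 3 mm), upright within 0.08 rad, still. Wide foot and drilled block upright, within 30 mm of where they started (horizontal distance between foot_c and well_round below 0.015 m and z of foot_c in the frame of well_round between 0.021 and 0.027 m and angle between each of foot_c, cap_c, cleat_c, collar_c, bigfoot_c, drilled_c's own z axis and vertical below 0.08 rad and linear speed of each of foot, cap, cleat, collar below 0.01 m/s and horizontal distance between cap_c and well_square below 0.015 m and z of cap_c in the frame of well_square between 0.021 and 0.027 m and horizontal distance between cleat_c and well_oblong below 0.015 m and z of cleat_c in the frame of well_oblong between 0.021 and 0.027 m and horizontal distance between collar_c and peg_plate below 0.015 m and z of collar_c in the frame of peg_plate between 0.021 and 0.027 m and distance of each of bigfoot_c, drilled_c from where it was at the start of the episode below 0.03 m); the robot touches nothing.
It fails at once if the wide foot is carried off, pushed away or lifted (more than 30 mm) (distance of bigfoot_c from where it was at the start of the episode above 0.03 m).
It fails at once if the drilled block is carried off, pushed away or lifted (more than 30 mm) (distance of drilled_c from where it was at the start of the episode above 0.03 m).
It also fails if it takes over 90 s, if anything falls off the work surface, if the arm or the gripper's body presses on something with over 40 N, if the wrist force passes 120 N, or if a joint passes its speed limit or range.

## Robot

A 6-joint arm with a two-finger parallel gripper is mounted at the origin on the work surface. World frame = base frame: x ahead of the robot, y to its left, z up, the work surface at z = 0. Lengths are in m, angles in rad, forces in N, time in s.
With the tool pointing down it reaches from about 0.25 to 0.775 m from the base axis. Payload 4 kg.
Tool frame: the origin (TCP) lies midway between the tips of the shut fingers; the grasp point (between the pads) lies 19 mm behind it; z points along the fingers, y is the direction in which the jaws open and shut (so a half turn about z gives the same grasp; the last joint's range is limited). The gripper opens to 94 mm and grips with 3 to 60 N. Pads are 16 mm wide; open, the fingers measure 119 mm over their backs; the gripper's body (75 mm by 177 mm) begins 78 mm behind the grasp point.
Start: joints at [1.087, 0.087, 1.371, -0, 1.684, -0.103], TCP at [0.204, 0.511, 0.206] pointing down, gripper open.
Joint ranges: [-3.1, 3.1], [-0.76, 2.03], [0.27, 2.55], [-1.08, 4.22], [0.17, 2.65], [-2.57, 2.57]. Speed limits (rad/s): [2.79, 2.79, 3.14, 3.14, 3.14, 3.14].

## Interface

Orientations are given as [roll, pitch, yaw] about the fixed x, y, z axes, in that order (R = Rz(yaw) Ry(pitch) Rx(roll)).
In Python, from bench import robot gives the robot as it stands.
- The arm moves only by the tool servo_tool, never from a script. Its argument "rows" is a list of rows, each a list of 2 entries, a list of its own where there are three numbers: the shift along the tool's x, y, z normalised to -1 to 1, where 1 is 0.08 m, then the turn about the tool's z normalised to -1 to 1, where 1 is pi/2 rad. A call has 1 to 12 rows; each row is the pose to reach, as a shift and turn from the pose commanded when the call began, along the tool's axes at that moment; what a row does not reach only later rows make up. A row lasts 1/12 s, in which the tool goes at most 41.7 mm and 7.16 degrees, less where a joint would pass 70% of its speed; a pose out of reach is approached as far as the arm can. A call with a number of a shift or a turn outside -1 to 1 is refused whole. A call with a gripper value outside its range is refused whole. "grip" is the closure, from -1 (fully open) to 1 (shut), set as the call begins (left out, the last holds). The fingers move at their own pace and stop on an object; the grip force is fixed at half the most. Time passes only in rows, so rows that repeat a pose let the fingers close. It gives the time, the measured TCP pose, the force and the opening at its end, in the units of the state.
- robot.get_obs(): the state, without advancing time (a new reading comes with each control period).
- robot.snapshot(name): name is "scene" or "top" or "wrist"; returns a dict with "pixels" (480x640x3 uint8, red, green, blue), "camera_matrix" (3x3 intrinsics, pixels), "world_from_camera" (4x4, takes a point from camera to world coordinates). Camera axes: x right, y down, z forward; pixel columns grow to the right and rows downward; lengths in m; the calibration is good to about 2 mm. A picture is of the moment at which its call begins. There is no depth.
- robot.close_job(): hands the job in, once; it reports no verdict.
The state is a dict: "time": time; "joint_positions": joint angles; "qvel": joint speeds; "joint_torque": joint torques, N m; "tool_pos": TCP position; "ee_rot": TCP orientation; "wrist_force": force on the tool from outside, world axes, zero at the start; "wrist_torque": the same for the moment, N m; "width": finger opening in m.
Only numpy, scipy, OpenCV 4.12 (cv2) and the standard library are available. Lean on these libraries where they do the work, as an engineer would, in place of code of your own. Each camera call takes 0.05 s, during which the arm holds its last target.

## Working session

There is one attempt and no reset: what is moved stays moved. The work goes in short steps, Python scripts to look and compute and a tool call to move; the robot and the scene stay as the last step left them, time stands still between calls to the robot, and variables do not carry over. Pictures are saved under pics/ and viewed, and the job is handed in when it is done.

Besides the shell and the picture viewer there is one more tool, called after "Request:" as a command line: name --argument value ..., lists and objects as JSON in quotes. servo_tool: Moves the arm, as the interface text tells. Its arguments: {"type":"object","properties":{"rows":{"type":"array"},"grip":{"type":"number"}},"required":["rows"]}

```bash
mkdir -p pics
cat > h.py <<'E'
import numpy as np, cv2
from bench import robot
def snap(n,f):
    s=robot.snapshot(n); cv2.imwrite('pics/'+f+'.png',cv2.cvtColor(np.array(s['pixels']),cv2.COLOR_RGB2BGR))
    np.savez('pics/'+f+'.npz',p=s['pixels'],K=s['camera_matrix'],T=s['world_from_camera']); return s
def ray(s,u,v,z):
    K=np.array(s['camera_matrix']);T=np.array(s['world_from_camera'])
    d=T[:3,:3]@np.linalg.inv(K)@np.array([u,v,1.]);o=T[:3,3]
    return o+d*(z-o[2])/d[2]
def ld(f):
    d=np.load('pics/'+f+'.npz');return dict(pixels=d['p'],camera_matrix=d['K'],world_from_camera=d['T'])
E
python3 - <<'E'
from h import *
for n in ['scene','top','wrist']:
    s=snap(n,n+'0'); print(n,np.round(s['world_from_camera'],3).tolist(),np.round(s['camera_matrix'],1).tolist())
print(robot.get_obs())
E
```

```text
scene [[-0.685, 0.631, -0.364, 0.93], [0.729, 0.585, -0.357, 0.402], [-0.012, -0.509, -0.86, 1.04], [0.0, 0.0, 0.0, 1.0]] [[595.8, 0.0, 325.5], [0.0, 595.8, 229.5], [0.0, 0.0, 1.0]]
top [[0.02, -0.993, 0.12, 0.446], [-1.0, -0.021, -0.006, -0.025], [0.009, -0.119, -0.993, 0.896], [0.0, 0.0, 0.0, 1.0]] [[541.5, 0.0, 316.2], [0.0, 541.5, 228.7], [0.0, 0.0, 1.0]]
wrist [[0.372, 0.895, 0.245, 0.134], [0.928, -0.358, -0.102, 0.538], [-0.003, 0.266, -0.964, 0.383], [0.0, 0.0, 0.0, 1.0]] [[372.5, 0.0, 317.9], [0.0, 372.5, 237.0], [0.0, 0.0, 1.0]]
{'time': 0.15, 'joint_positions': array([ 1.08688884e+00,  8.77859748e-02,  1.37188931e+00, -2.43605509e-05,
        1.68358341e+00, -1.03098119e-01]), 'qvel': array([-0.00143358, -0.00066266, -0.00194591, -0.00053527, -0.00146752,
        0.00078758]), 'joint_torque': array([ 6.46822518e-04, -3.40645015e+01, -3.02792287e+01,  7.17364554e-02,
        3.06176604e-02, -1.19382817e-04]), 'tool_pos': array([0.20423759, 0.51022809, 0.20458166]), 'ee_rot': array([-3.13993296e+00, -1.47380261e-04,  2.76078044e+00]), 'wrist_force': array([-0.55699503, -0.06225456, -1.13362045]), 'wrist_torque': array([-0.00749649, -0.03068439,  0.02962147]), 'width': 0.09385180711209828}
```

View pics/top0.png

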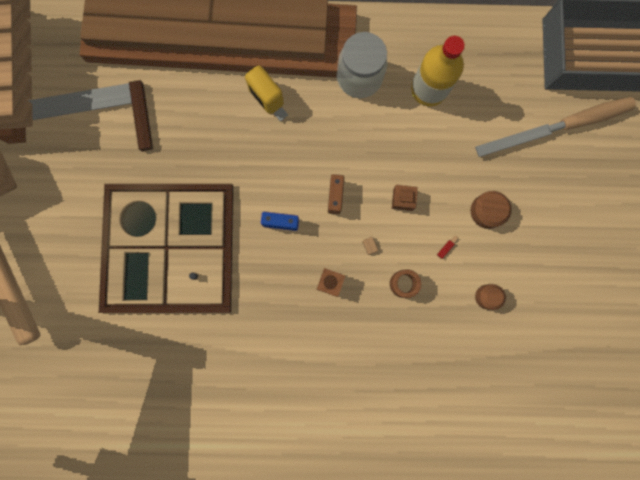

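View pics/scene0.png

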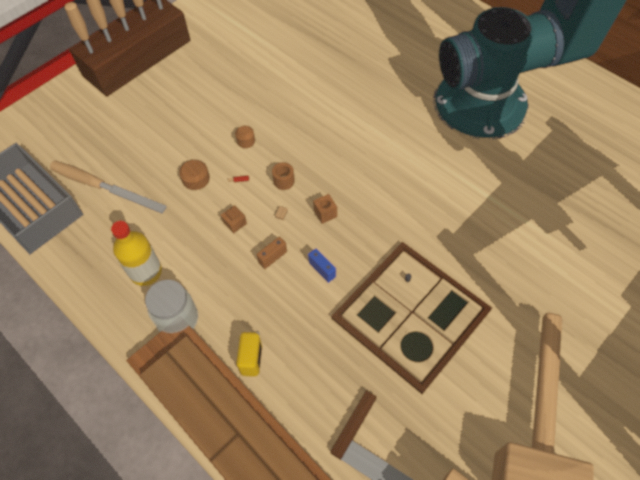

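View pics/wrist0.png

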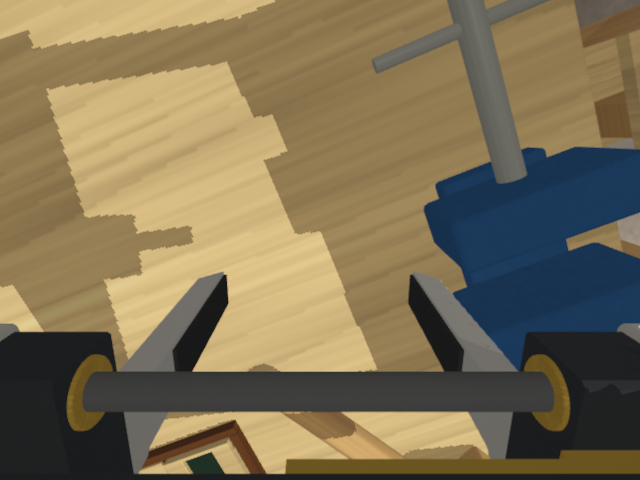

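The top view shows the following:
- **Parts:** foot (490,297), collar (405,284), drilled block (331,283), cleat (337,194), cap (404,198) and wide foot (491,210). A blue look-alike of the cleat is at (280,221).
- **Caddy:** round well (138,218), square well (196,218), oblong well (136,275) and peg (194,276).

Next I'll measure these.

```bash
cat > m.py <<'E'
from h import *
def zoom(f,x0,x1,y0,y1,k,o):
    im=cv2.imread('pics/'+f+'.png')[y0:y1,x0:x1]; cv2.imwrite('pics/'+o+'.png',cv2.resize(im,None,fx=k,fy=k,interpolation=cv2.INTER_CUBIC))
E
python3 - <<'E'
from m import *
zoom('top0',240,530,160,330,2.7,'zt'); zoom('scene0',160,360,110,290,3,'zs'); zoom('top0',90,250,170,330,3.6,'zc')
s=ld('top0')
im=s['pixels'].astype(int); hsv=cv2.cvtColor(s['pixels'],cv2.COLOR_RGB2HSV)
for p in [(490,297),(337,185),(400,190),(300,280),(448,330)]: print(p,hsv[p[1],p[0]],im[p[1],p[0]])
R=s['pixels']
m=((hsv[...,0]<14)&(hsv[...,1]>110)&(hsv[...,2]<200)).astype(np.uint8)*255
m[:, :245]=0; m[:165]=0;m[330:]=0
cv2.imwrite('pics/mask.png',m[160:330,240:530])
cs,_=cv2.findContours(m,cv2.RETR_EXTERNAL,cv2.CHAIN_APPROX_NONE)
for c in cs:
    if cv2.contourArea(c)>80: print(cv2.contourArea(c),cv2.boundingRect(c),cv2.minAreaRect(c))
E
```

```text
(490, 297) [ 12 144 126] [126  84  55]
(337, 185) [ 12 147 125] [125  82  53]
(400, 190) [ 13 153 115] [115  75  46]
(300, 280) [ 18 101 177] [177 148 107]
(448, 330) [ 18 100 183] [183 155 111]
525.0 (476, 285, 29, 25) ((490.0, 297.0), (24.0, 28.0), 90.0)
621.5 (390, 270, 31, 28) ((405.0, 283.5), (27.0, 30.0), 90.0)
435.5 (318, 269, 27, 27) ((330.77008056640625, 282.00726318359375), (22.12786293029785, 22.38416862487793), 19.983104705810547)
150.0 (437, 240, 18, 19) ((445.3524169921875, 248.87701416015625), (8.322397232055664, 20.870014190673828), 39.80556869506836)
1030.5 (471, 191, 40, 37) ((490.84613037109375, 209.26922607421875), (35.22346496582031, 38.82901382446289), 56.3099365234375)
466.5 (392, 186, 25, 25) ((404.5296936035156, 197.70298767089844), (23.084861755371094, 23.383373260498047), 5.710592269897461)
406.5 (328, 175, 15, 39) ((335.55328369140625, 193.91395568847656), (12.856075286865234, 38.477691650390625), 5.19442892074585)
```

View pics/zt.png

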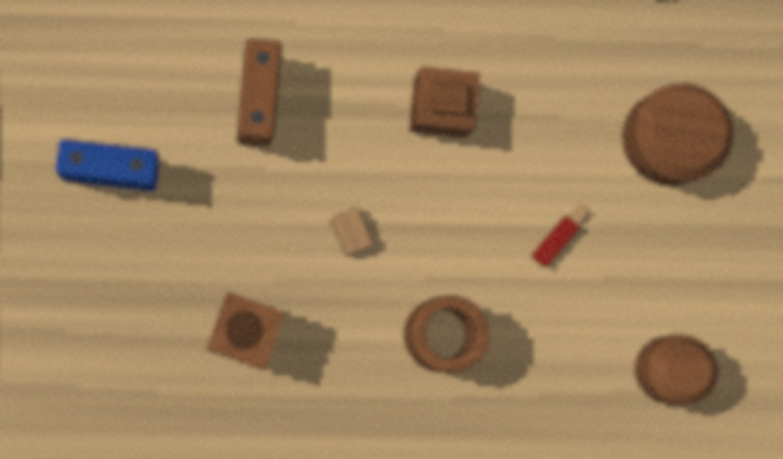

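View pics/zs.png

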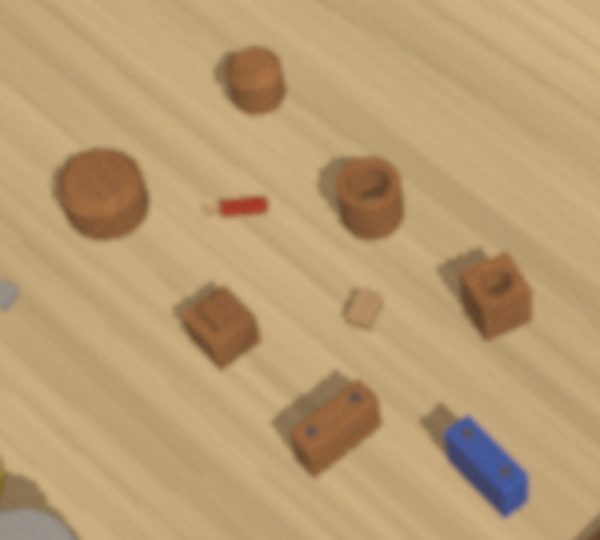

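View pics/zc.png

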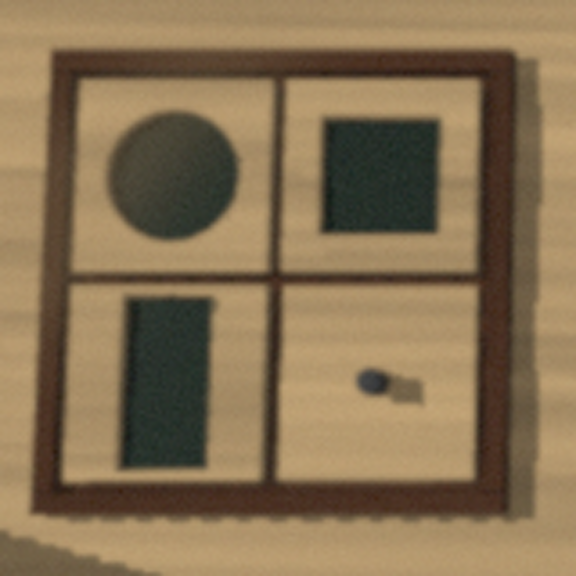

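View pics/mask.png

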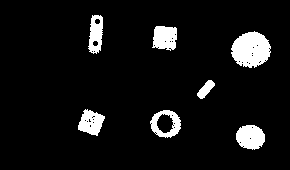

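Run:
```python
from m import *
st=ld('top0'); ss=ld('scene0')
def cont(s,win):
    hsv=cv2.cvtColor(s['pixels'],cv2.COLOR_RGB2HSV)
    m=((hsv[...,0]<14)&(hsv[...,1]>110)&(hsv[...,2]<200)).astype(np.uint8)*255
    x0,x1,y0,y1=win;mm=np.zeros_like(m);mm[y0:y1,x0:x1]=m[y0:y1,x0:x1]
    cs,_=cv2.findContours(mm,cv2.RETR_EXTERNAL,cv2.CHAIN_APPROX_NONE)
    return [cv2.convexHull(c) for c in cs if cv2.contourArea(c)>200]
for n,s,w in [('top',st,(245,530,165,330)),('scene',ss,(165,350,115,290))]:
    for h in cont(s,w):
        M=cv2.moments(h);u,v=M['m10']/M['m00'],M['m01']/M['m00']
        print(n,(round(u,1),round(v,1)),np.round(ray(s,u,v,0.02)[:2],4),round(M['m00']))
g=lambda x,y:(90+x/3.6,170+y/3.6)
print('caddy')
cc=[ray(st,*g(x,y),.014)[:2] for x,y in [(53,50),(514,51),(504,513),(32,513)]]
print(np.round(cc,4).tolist(),np.mean(cc,0))
for n,p,z in [('round',(172,175),.016),('sq',(380,176),.016),('obl',(167,382),.016),('pegtop',(371,380),.03)]:print(n,np.round(ray(st,*g(*p),z),4))
for n,ps in [('sqtop',[(322,118),(440,118),(438,233),(322,233)]),('obl',[(128,297),(213,297),(205,467),(120,467)])]:
    print(n,np.round([ray(st,*g(*p),.016)[:2] for p in ps],4).tolist())
gt=lambda x,y:(240+x/2.7,160+y/2.7)
a,b=[ray(st,*gt(*p),.04) for p in [(263,57),(257,117)]];print('cleat',np.round([a,b,(a+b)/2],4).tolist(),np.degrees(np.arctan2(*(b-a)[1::-1])))
for e in [((411,131),(473,136),.0),((421,68),(478,73),.032),((421,68),(411,131),.03)]:
    a,b=[ray(st,*gt(*p),e[2]) for p in e[:2]];print('cap edge',np.degrees(np.arctan2(*(b-a)[1::-1])))
```

```text
top (490.1, 296.8) [ 0.4469 -0.3124] 548
top (405.4, 283.5) [ 0.4655 -0.1758] 648
top (330.7, 282.0) [ 0.4655 -0.0553] 474
top (490.7, 209.4) [ 0.5894 -0.316 ] 1084
top (404.5, 197.6) [ 0.6059 -0.1744] 504
top (335.4, 194.0) [ 0.6096 -0.0606] 450
scene (271.5, 252.0) [ 0.6075 -0.0628] 410
scene (233.3, 218.4) [ 0.6063 -0.1746] 308
scene (325.1, 208.2) [ 0.4628 -0.0554] 370
scene (194.0, 174.5) [ 0.5891 -0.3166] 566
caddy
[[0.6195, 0.3203], [0.6235, 0.1092], [0.4136, 0.1056], [0.4095, 0.3158]] [0.51651808 0.21272532]
round [0.5625 0.2619 0.016 ]
sq [0.564  0.1675 0.016 ]
obl [0.4688 0.2586 0.016 ]
pegtop [0.4711 0.1642 0.03  ]
sqtop [[0.5902, 0.1952], [0.5913, 0.1414], [0.5385, 0.1401], [0.5374, 0.1925]]
obl [[0.5066, 0.2784], [0.5074, 0.2401], [0.4314, 0.2394], [0.4306, 0.2772]]
cleat [[0.6269, -0.0628, 0.04], [0.5906, -0.0598, 0.04], [0.6088, -0.0613, 0.04]] 175.25298892225084
cap edge -93.4548630227142
cap edge -93.86675589034222
cap edge 171.2682731951724
```

Request:
servo_tool --rows '[[[-1, -0.6, 0], -0.05], [[-1, -0.6, 0], -0.13], [[-1, -0.6, 0], -0.19]]' --grip -1

```text
time: 0.4
tool_pos: [0.2626, 0.4335, 0.2051]
ee_rot: [-3.139, 0.001, 3.063]
wrist_force: [0.2, 1.8, -0.4]
width: 0.0943
```

```bash
cat > g.py <<'E'
import sys,numpy as np
from bench import robot
def go(x,y,z,yawdeg=None):
    o=robot.get_obs();p=o['tool_pos'];yw=o['ee_rot'][2]
    d=np.array([x,y,z])-p
    c,s=np.cos(yw),np.sin(yw)
    t=[d[0]*c+d[1]*s,d[0]*s-d[1]*c,-d[2]]
    print('t',round(o['time'],2),'pos',np.round(p,4),'rpy',np.round(np.degrees(o['ee_rot']),2),'w',round(o['width'],4),'F',np.round(o['wrist_force'],1))
    print('shift units',np.round(np.array(t)/.08,3),'turn',None if yawdeg is None else round(-((yawdeg-np.degrees(yw)+90)%180-90)/90,3))
a=list(map(float,sys.argv[1:]));go(*a)
E
python3 g.py .609 -.0615 .12 175.2
```

```text
t 0.4 pos [0.2626 0.4335 0.2051] rpy [-1.7986e+02  7.0000e-02  1.7548e+02] w 0.0943 F [ 0.2  1.8 -0.4]
shift units [-4.805 -5.827  1.063] turn 0.003
```

Request:
servo_tool --rows '[[[-0.4, -0.5, 0], 0], [[-0.8, -0.97, 0], 0]]'

```text
time: 0.57
tool_pos: [0.3082, 0.3668, 0.205]
ee_rot: [-3.141, -0.0, 3.062]
wrist_force: [1.4, 0.6, 0.7]
width: 0.0938
```

Request:
servo_tool --rows '[[[-0.4, -0.5, 0], 0], [[-0.8, -0.97, 0], 0]]'

```text
time: 0.73
tool_pos: [0.356, 0.2975, 0.2052]
ee_rot: [-3.141, -0.0, 3.06]
wrist_force: [0.4, 0.5, 0.6]
width: 0.094
```

Request:
servo_tool --rows '[[[-0.4, -0.5, 0], 0], [[-0.8, -0.97, 0], 0]]'

```text
time: 0.9
tool_pos: [0.4035, 0.2289, 0.2054]
ee_rot: [3.141, 0.0, 3.06]
wrist_force: [0.4, 0.0, 0.3]
width: 0.0936
```

Request:
servo_tool --rows '[[[-0.4, -0.5, 0], 0], [[-0.8, -0.97, 0], 0]]'

```text
time: 1.07
tool_pos: [0.451, 0.1602, 0.2054]
ee_rot: [3.141, -0.0, 3.059]
wrist_force: [0.9, 0.6, -0.3]
width: 0.0941
```

Request:
servo_tool --rows '[[[-0.4, -0.5, 0], 0], [[-0.8, -0.97, 0], 0]]'

```text
time: 1.23
tool_pos: [0.4984, 0.0917, 0.2053]
ee_rot: [3.141, -0.0, 3.059]
wrist_force: [0.5, 0.8, 0.0]
width: 0.0942
```

Request:
servo_tool --rows '[[[-0.4, -0.5, 0.3], 0], [[-0.8, -0.97, 0.6], 0], [[-0.8, -0.97, 0.9], 0], [[-0.8, -0.97, 0.9], 0]]'

```text
time: 1.57
tool_pos: [0.5533, 0.0073, 0.126]
ee_rot: [-3.14, -0.011, 3.054]
wrist_force: [-1.0, -0.3, -1.8]
width: 0.0939
```

```bash
python3 g.py .609 -.0615 .010 175.2; python3 -c "
from h import *
snap('wrist','w1')"
```

```text
t 1.57 pos [0.5533 0.0073 0.126 ] rpy [-179.91   -0.64  174.99] w 0.0939 F [-1.  -0.3 -1.8]
shift units [-0.768 -0.796  1.45 ] turn -0.002
```

View pics/w1.png

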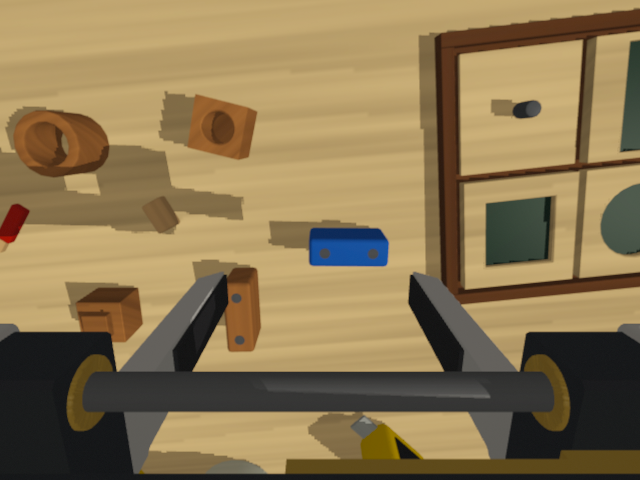

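Request:
servo_tool --rows '[[[-0.3, -0.3, 0], 0], [[-0.6, -0.6, 0], 0], [[-0.77, -0.8, 0], 0], [[-0.77, -0.8, 0], 0], [[-0.77, -0.8, 0], 0]]'

```text
time: 2.03
tool_pos: [0.6116, -0.0571, 0.1345]
ee_rot: [3.141, 0.001, 3.059]
wrist_force: [0.1, 0.6, 0.3]
width: 0.0941
```

```bash
python3 g.py .609 -.0615 .010 175.2; python3 -c "
from h import *
snap('wrist','w2')"
```

```text
t 2.03 pos [ 0.6116 -0.0571  0.1345] rpy [1.7995e+02 4.0000e-02 1.7528e+02] w 0.0941 F [0.1 0.6 0.3]
shift units [ 0.028 -0.058  1.556] turn 0.001
```

View pics/w2.png

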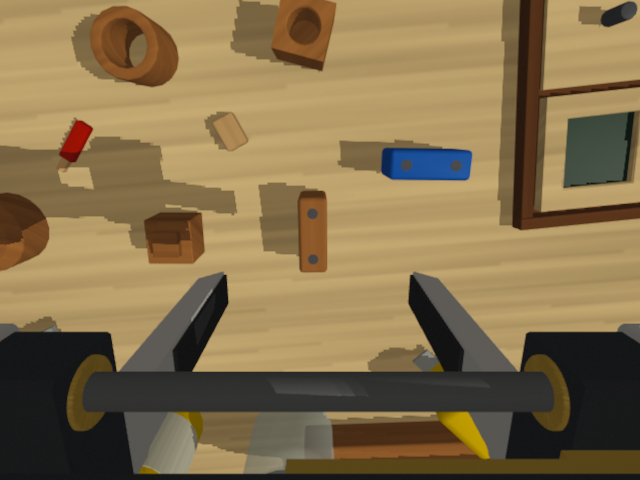

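```bash
python3 -c "
from h import *
s=ld('w2')
a=ray(s,312,214,.04);b=ray(s,313,259,.04);print(a,b,(a+b)/2,np.degrees(np.arctan2(*(a-b)[1::-1])))
# cap lower body front edge bottom/top corners
for p,q,z in [((146,240),(197,237),.032),((149,263),(193,262),.0),((155,213),(200,212),.032)]:
  a=ray(s,*p,z);b=ray(s,*q,z);print('cap',a,b,np.degrees(np.arctan2(*(b-a)[1::-1])))
"
```

```text
[ 0.59307256 -0.0616394   0.04      ] [ 0.62850446 -0.06394437  0.04      ] [ 0.61078851 -0.06279188  0.04      ] 176.27794568156256
cap [ 0.60475098 -0.19359595  0.032     ] [ 0.60562962 -0.15327384  0.032     ] 88.75168563383625
cap [ 0.6337674  -0.21136294  0.        ] [ 0.6360581  -0.17218442  0.        ] 86.65382080911384
cap [ 0.58400842 -0.18226618  0.032     ] [ 0.58608518 -0.14761373  0.032     ] 86.57030289016676
```

The wrist view gives the cleat at (0.611, -0.063), which agrees with the top view within 2 mm. Descending to grasp it.

Request:
servo_tool --rows '[[[0.02, -0.06, 0.3], 0], [[0.02, -0.06, 0.6], 0], [[0.02, -0.06, 0.8], 0], [[0.02, -0.06, 0.8], 0]]'

```text
time: 2.42
tool_pos: [0.6058, -0.0598, 0.0657]
ee_rot: [3.14, -0.008, 3.061]
wrist_force: [-0.7, 1.0, -0.3]
width: 0.0939
```

Request:
servo_tool --rows '[[[0, 0, 0.3], 0], [[0, 0, 0.55], 0], [[0, 0, 0.75], 0], [[0, 0, 0.75], 0], [[0, 0, 0.75], 0]]'

```text
time: 2.83
tool_pos: [0.6091, -0.0612, 0.0102]
ee_rot: [3.141, -0.0, 3.061]
wrist_force: [-0.1, 0.1, 1.4]
width: 0.094
```

```bash
python3 g.py .6095 -.062 .010 175.5; python3 -c "
from h import *
snap('scene','s1')
from m import zoom
zoom('s1',160,460,110,330,2.6,'s1z')"
```

```text
t 2.83 pos [ 0.6091 -0.0612  0.0102] rpy [ 1.7998e+02 -2.0000e-02  1.7536e+02] w 0.094 F [-0.1  0.1  1.4]
shift units [-0.006 -0.009  0.003] turn -0.002
```

View pics/s1z.png

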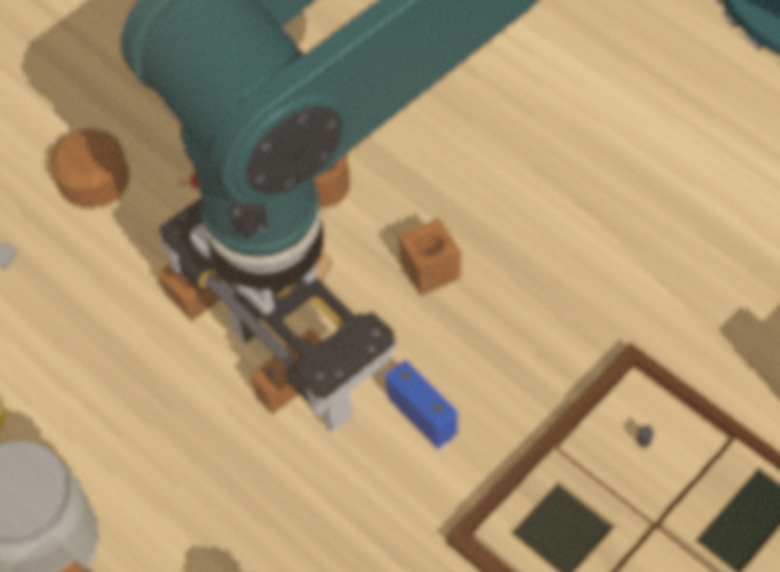

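Request:
servo_tool --rows '[[[0, 0, 0], 0], [[0, 0, 0], 0], [[0, 0, 0], 0], [[0, 0, 0], 0], [[0, 0, 0], 0], [[0, 0, 0], 0], [[0, 0, 0], 0], [[0, 0, 0], 0]]' --grip 1

```text
time: 3.55
tool_pos: [0.6093, -0.0625, 0.0094]
ee_rot: [3.141, -0.0, 3.059]
wrist_force: [0.9, -0.3, 0.6]
width: 0.0443
```

Request:
servo_tool --rows '[[[0, 0, -0.15], 0], [[0, 0, -0.5], 0], [[0, 0, -0.9], 0], [[0, 0, -0.9], 0], [[0, 0, -0.9], 0]]'

```text
time: 3.97
tool_pos: [0.6116, -0.0629, 0.0854]
ee_rot: [-3.141, 0.007, 3.059]
wrist_force: [-0.2, 0.2, -0.6]
width: 0.0106
```

```bash
python3 g.py .4686 .2588 .020 181; python3 -c "
from h import *
snap('wrist','w3')"
```

```text
t 3.97 pos [ 0.6116 -0.0629  0.0854] rpy [-179.96    0.41  175.28] w 0.0106 F [-0.2  0.2 -0.6]
shift units [2.112 3.86  0.818] turn -0.064
```

View pics/w3.png

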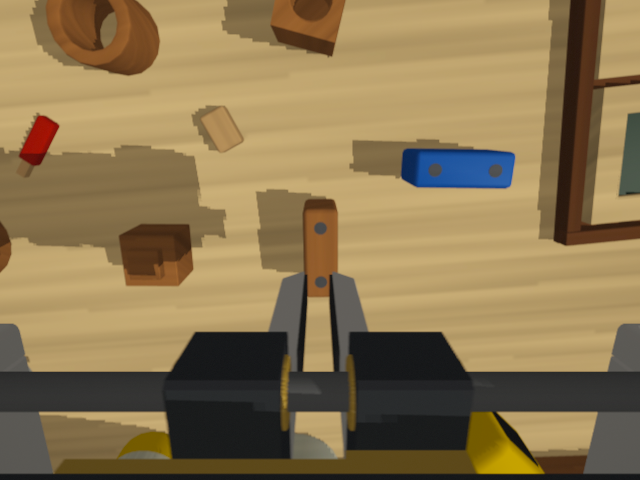

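The fingers close slowly, at about 70 mm/s, so I lifted too early. The cleat still stands in place at (320,250). I'll reopen part way and repeat with a longer wait.

Request:
servo_tool --rows '[[[0, 0, 0], 0], [[0, 0, 0], 0], [[0, 0, 0], 0], [[0, 0, 0], 0], [[0, 0, 0], 0], [[0, 0, 0], 0], [[0, 0, 0], 0], [[0, 0, 0], 0], [[0, 0, 0], 0]]' --grip -0.1

```text
time: 4.77
tool_pos: [0.6094, -0.0624, 0.0815]
ee_rot: [3.141, 0.0, 3.059]
wrist_force: [-0.6, -0.1, 0.5]
width: 0.0518
```

```bash
python3 g.py .610 -.062 .010 175.5; python3 -c "
from h import *
s=snap('wrist','w4')
im=s['pixels'];h=cv2.cvtColor(im,cv2.COLOR_RGB2HSV)
a=ray(s,320,228,.04);b=ray(s,321,281,.04);print(a,b,(a+b)/2)
"
```

```text
t 4.77 pos [ 0.6094 -0.0624  0.0815] rpy [179.99   0.   175.28] w 0.0518 F [-0.6 -0.1  0.5]
shift units [-0.007  0.006  0.894] turn -0.002
[ 0.58887958 -0.0611008   0.04      ] [ 0.62343779 -0.06326634  0.04      ] [ 0.60615868 -0.06218357  0.04      ]
```

View pics/w4.png

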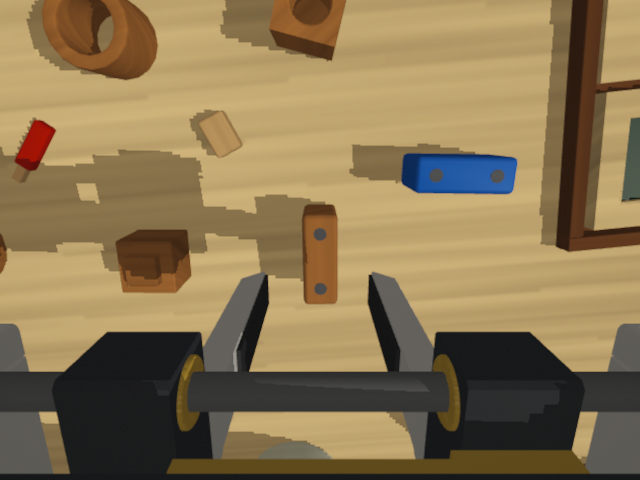

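The cleat is standing, centred between the open fingers (holes at (320,234) and (320,288)). Going down.

Request:
servo_tool --rows '[[[0, 0, 0.3], 0], [[0, 0, 0.6], 0], [[0, 0, 0.9], 0], [[0, 0, 0.9], 0], [[0, 0, 0.9], 0]]'

```text
time: 5.23
tool_pos: [0.6081, -0.0622, 0.008]
ee_rot: [3.141, -0.004, 3.059]
wrist_force: [0.4, -0.2, -0.1]
width: 0.0521
```

Request:
servo_tool --rows '[[[0, 0, 0], 0], [[0, 0, 0], 0], [[0, 0, 0], 0], [[0, 0, 0], 0], [[0, 0, 0], 0], [[0, 0, 0], 0], [[0, 0, 0], 0], [[0, 0, 0], 0]]' --grip 1

```text
time: 5.9
tool_pos: [0.6102, -0.0625, 0.0106]
ee_rot: [3.142, 0.002, 3.059]
wrist_force: [-0.1, 1.6, 4.5]
width: 0.0216
```

Request:
servo_tool --rows '[[[0, 0, -0.2], 0], [[0, 0, -0.6], 0], [[0, 0, -1], 0], [[0, 0, -1], 0], [[0, 0, -1], 0]]'

```text
time: 6.32
tool_pos: [0.6109, -0.0628, 0.0918]
ee_rot: [-3.141, 0.005, 3.059]
wrist_force: [-0.0, -0.4, -0.7]
width: 0.022
```

Request:
servo_tool --rows '[[[0.17, 0.3, 0], -0.02], [[0.35, 0.63, 0], -0.04], [[0.53, 0.96, 0], -0.06]]'

```text
time: 6.57
tool_pos: [0.5715, 0.018, 0.0866]
ee_rot: [3.141, -0.005, -3.13]
wrist_force: [1.4, -0.1, -1.0]
width: 0.0218
```

```bash
python3 g.py .4686 .2588 .020 181
```

```text
t 6.57 pos [0.5715 0.018  0.0866] rpy [ 179.97   -0.27 -179.33] w 0.0218 F [ 1.4 -0.1 -1. ]
shift units [1.25  3.025 0.833] turn -0.004
```

Request:
servo_tool --rows '[[[0.14, 0.33, 0], 0], [[0.28, 0.66, 0], 0], [[0.42, 1, 0], 0]]'

```text
time: 6.82
tool_pos: [0.5366, 0.0981, 0.0867]
ee_rot: [-3.141, -0.005, -3.13]
wrist_force: [-0.2, 0.1, 0.2]
width: 0.0222
```

Request:
servo_tool --rows '[[[0.14, 0.33, 0], 0], [[0.28, 0.66, 0], 0], [[0.42, 1, 0], 0]]'

```text
time: 7.07
tool_pos: [0.5021, 0.1775, 0.0868]
ee_rot: [-3.141, -0.004, -3.13]
wrist_force: [-0.0, 0.1, -0.5]
width: 0.0216
```

Request:
servo_tool --rows '[[[0.14, 0.33, 0], 0], [[0.28, 0.66, 0], 0], [[0.42, 1, 0], 0], [[0.42, 1, 0], 0], [[0.42, 1, 0], 0]]'

```text
time: 7.48
tool_pos: [0.468, 0.2568, 0.0872]
ee_rot: [-3.14, -0.003, -3.127]
wrist_force: [-0.3, -0.8, -0.0]
width: 0.022
```

```bash
python3 g.py .4686 .2588 .020 181; python3 -c "
from h import *
snap('wrist','w5');snap('top','t5')"
```

```text
t 7.48 pos [0.468  0.2568 0.0872] rpy [-179.89   -0.2  -179.14] w 0.022 F [-0.3 -0.8 -0. ]
shift units [-0.008  0.025  0.84 ] turn -0.002
```

View pics/w5.png

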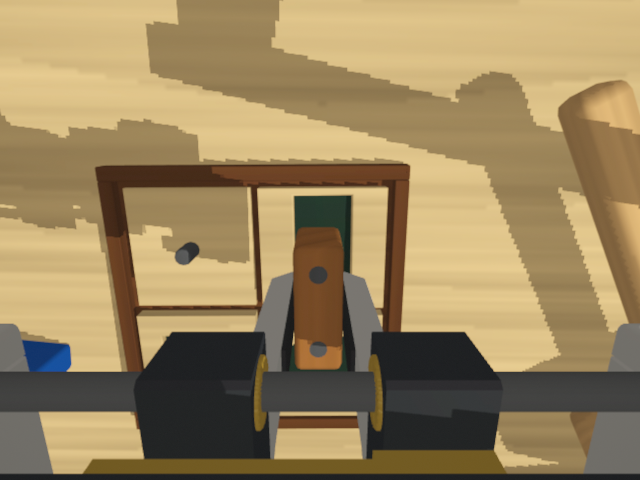

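Request:
servo_tool --rows '[[[0, 0.02, 0.25], 0], [[0, 0.02, 0.5], 0], [[0, 0.02, 0.7], 0], [[0, 0.02, 0.8], 0], [[0, 0.02, 0.83], 0], [[0, 0.02, 0.83], 0], [[0, 0.02, 0.83], 0]]'

```text
time: 8.17
tool_pos: [0.4707, 0.2578, 0.0239]
ee_rot: [3.141, 0.001, -3.131]
wrist_force: [-0.9, -0.7, 0.5]
width: 0.0218
```

```bash
python3 g.py .4686 .2588 .020 181
```

```text
t 8.17 pos [0.4707 0.2578 0.0239] rpy [ 1.7997e+02  8.0000e-02 -1.7937e+02] w 0.0218 F [-0.9 -0.7  0.5]
shift units [0.026 0.013 0.048] turn -0.004
```

Request:
servo_tool --rows '[[[0.02, 0, 0.03], 0], [[0.02, 0, 0.045], 0], [[0.02, 0, 0.045], 0], [[0.02, 0, 0.045], 0]]'

```text
time: 8.5
tool_pos: [0.469, 0.2583, 0.0206]
ee_rot: [3.141, 0.002, -3.129]
wrist_force: [1.0, -1.0, 3.4]
width: 0.0221
```

Request:
servo_tool --rows '[[[0, 0, 0], 0], [[0, 0, 0], 0], [[0, 0, 0], 0], [[0, 0, 0], 0], [[0, 0, 0], 0], [[0, 0, 0], 0]]' --grip -0.1

```text
time: 9.0
tool_pos: [0.4681, 0.2579, 0.0193]
ee_rot: [-3.142, -0.0, -3.13]
wrist_force: [-0.7, 0.5, 0.3]
width: 0.0516
```

Request:
servo_tool --rows '[[[0, 0, -0.3], 0], [[0, 0, -0.6], 0], [[0, 0, -1], 0], [[0, 0, -1], 0], [[0, 0, -1], 0]]' --grip -0.5

```text
time: 9.42
tool_pos: [0.4698, 0.2586, 0.1021]
ee_rot: [3.139, 0.005, -3.13]
wrist_force: [-0.3, 0.4, -0.7]
width: 0.0705
```

```bash
python3 g.py .606 -.1745 .010 176.5; python3 -c "
from h import *
snap('wrist','w6')"
```

```text
t 9.42 pos [0.4698 0.2586 0.1021] rpy [ 179.88    0.3  -179.32] w 0.0705 F [-0.3  0.4 -0.7]
shift units [-1.637 -5.434  1.151] turn 0.046
```

View pics/w6.png

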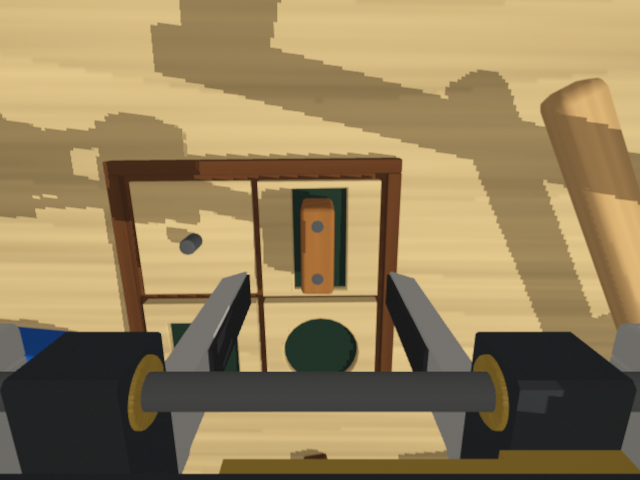

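The cleat is in its well at (318,245). Next is the cap.

Request:
servo_tool --rows '[[[-0.14, -0.45, 0], 0.02], [[-0.27, -0.9, 0], 0.045]]'

```text
time: 9.63
tool_pos: [0.4893, 0.1865, 0.0975]
ee_rot: [-3.141, -0.003, 3.086]
wrist_force: [-0.1, -0.2, 0.4]
width: 0.0705
```

Request:
servo_tool --rows '[[[-0.1, -0.45, 0], 0], [[-0.2, -0.92, 0], 0]]'

```text
time: 9.8
tool_pos: [0.5011, 0.1106, 0.0973]
ee_rot: [-3.141, -0.004, 3.084]
wrist_force: [0.6, 0.0, -0.4]
width: 0.0703
```

Request:
servo_tool --rows '[[[-0.1, -0.45, 0], 0], [[-0.2, -0.92, 0], 0]]'

```text
time: 9.97
tool_pos: [0.5126, 0.0359, 0.0973]
ee_rot: [3.141, -0.004, 3.083]
wrist_force: [0.3, 0.2, 0.3]
width: 0.0705
```

Request:
servo_tool --rows '[[[-0.1, -0.45, 0], 0], [[-0.2, -0.92, 0], 0]]'

```text
time: 10.13
tool_pos: [0.5242, -0.0384, 0.0973]
ee_rot: [3.141, -0.004, 3.083]
wrist_force: [0.7, -0.4, -0.2]
width: 0.0704
```

Request:
servo_tool --rows '[[[-0.1, -0.45, 0], 0], [[-0.2, -0.92, 0], 0], [[-0.2, -0.92, 0], 0]]'

```text
time: 10.38
tool_pos: [0.5365, -0.1176, 0.0971]
ee_rot: [-3.139, -0.003, 3.076]
wrist_force: [-0.3, -0.2, 0.4]
width: 0.0705
```

```bash
python3 g.py .606 -.1745 .010 176.5
```

```text
t 10.38 pos [ 0.5365 -0.1176  0.0971] rpy [-1.7985e+02 -1.7000e-01  1.7625e+02] w 0.0705 F [-0.3 -0.2  0.4]
shift units [-0.914 -0.653  1.089] turn -0.003
```

Request:
servo_tool --rows '[[[-0.4, -0.3, 0], 0], [[-0.7, -0.55, 0], 0], [[-0.91, -0.65, 0], 0], [[-0.91, -0.65, 0], 0], [[-0.91, -0.65, 0], 0]]'

```text
time: 10.8
tool_pos: [0.606, -0.1669, 0.097]
ee_rot: [3.14, -0.004, 3.083]
wrist_force: [-0.1, 1.0, -0.2]
width: 0.0704
```

```bash
python3 g.py .606 -.1745 .010 176.5; python3 -c "
from h import *
snap('wrist','w7')"
```

```text
t 10.8 pos [ 0.606  -0.1669  0.097 ] rpy [179.89  -0.24 176.62] w 0.0704 F [-0.1  1.  -0.2]
shift units [-0.006 -0.095  1.088] turn 0.001
```

View pics/w7.png

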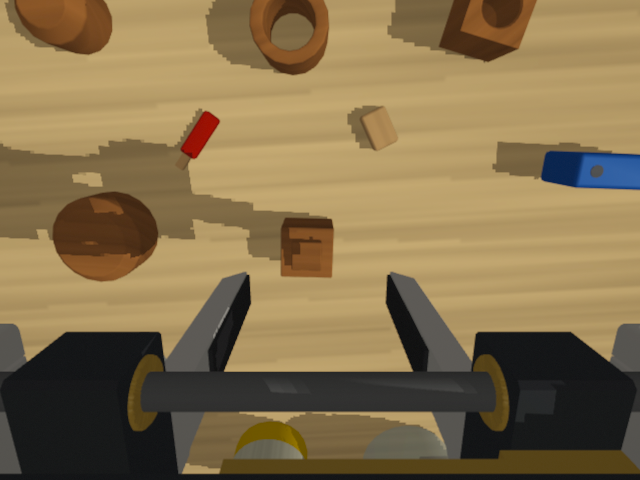

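Request:
servo_tool --rows '[[[0, -0.09, 0.2], 0], [[0, -0.09, 0.5], 0], [[0, -0.09, 0.8], 0], [[0, -0.09, 1.0], 0], [[0, -0.09, 1.0], 0]]'

```text
time: 11.27
tool_pos: [0.602, -0.172, 0.0144]
ee_rot: [3.138, -0.01, 3.084]
wrist_force: [-0.4, 0.4, -1.5]
width: 0.0704
```

Request:
servo_tool --rows '[[[0, 0, 0.05], 0], [[0, 0, 0.09], 0], [[0, 0, 0.09], 0]]'

```text
time: 11.52
tool_pos: [0.6068, -0.1745, 0.0132]
ee_rot: [-3.141, 0.001, 3.083]
wrist_force: [0.3, 0.4, -0.2]
width: 0.0704
```

Request:
servo_tool --rows '[[[0, 0, 0], 0], [[0, 0, 0], 0], [[0, 0, 0], 0], [[0, 0, 0], 0], [[0, 0, 0], 0], [[0, 0, 0], 0], [[0, 0, 0], 0], [[0, 0, 0], 0]]' --grip 1

```text
time: 12.18
tool_pos: [0.6066, -0.1749, 0.0124]
ee_rot: [-3.142, 0.0, 3.083]
wrist_force: [-0.4, 0.2, 0.2]
width: 0.036
```

```bash
python3 g.py .5644 .1666 .020 181
```

```text
t 12.18 pos [ 0.6066 -0.1749  0.0124] rpy [-1.8000e+02  2.0000e-02  1.7663e+02] w 0.036 F [-0.4  0.2  0.2]
shift units [ 0.777  4.23  -0.094] turn -0.049
```

Request:
servo_tool --rows '[[[0, 0, 0], 0], [[0, 0, -0.2], 0], [[0, 0, -0.6], 0], [[0, 0, -1], 0], [[0, 0, -1], 0], [[0, 0, -1], 0]]'

```text
time: 12.68
tool_pos: [0.6081, -0.1754, 0.0952]
ee_rot: [-3.14, 0.006, 3.083]
wrist_force: [0.3, -0.0, -1.2]
width: 0.036
```

Request:
servo_tool --rows '[[[0.1, 0.4, 0], -0.02], [[0.16, 0.85, 0], -0.05]]'

```text
time: 12.85
tool_pos: [0.5962, -0.1071, 0.09]
ee_rot: [3.141, -0.003, -3.124]
wrist_force: [0.6, 1.1, -0.1]
width: 0.0359
```

Request:
servo_tool --rows '[[[0.05, 0.4, 0], 0], [[0.1, 0.85, 0], 0]]'

```text
time: 13.02
tool_pos: [0.5866, -0.0374, 0.0897]
ee_rot: [3.141, -0.004, -3.123]
wrist_force: [0.7, 0.2, 0.1]
width: 0.036
```

Request:
servo_tool --rows '[[[0.05, 0.4, 0], 0], [[0.1, 0.85, 0], 0]]'

```text
time: 13.18
tool_pos: [0.5772, 0.0306, 0.0898]
ee_rot: [3.142, -0.004, -3.123]
wrist_force: [0.5, 0.4, -1.1]
width: 0.0357
```

Request:
servo_tool --rows '[[[0.05, 0.4, 0], 0], [[0.1, 0.85, 0], 0], [[0.1, 0.85, 0], 0]]'

```text
time: 13.43
tool_pos: [0.567, 0.1033, 0.0899]
ee_rot: [3.138, -0.004, -3.116]
wrist_force: [0.3, -0.2, -0.4]
width: 0.036
```

```bash
python3 g.py .5644 .1666 .022 181
```

```text
t 13.43 pos [0.567  0.1033 0.0899] rpy [ 179.8    -0.26 -178.51] w 0.036 F [ 0.3 -0.2 -0.4]
shift units [0.011 0.792 0.849] turn 0.005
```

Request:
servo_tool --rows '[[[0.01, 0.4, 0], 0], [[0.01, 0.75, 0], 0], [[0.01, 0.75, 0], 0], [[0.01, 0.75, 0], 0]]'

```text
time: 13.77
tool_pos: [0.5666, 0.1577, 0.0903]
ee_rot: [-3.141, -0.003, -3.12]
wrist_force: [0.2, -0.5, -0.2]
width: 0.0359
```

```bash
python3 g.py .5644 .1666 .022 181;python3 -c "
from h import *
snap('wrist','w8')"
```

```text
t 13.77 pos [0.5666 0.1577 0.0903] rpy [-179.94   -0.18 -178.73] w 0.0359 F [ 0.2 -0.5 -0.2]
shift units [0.025 0.112 0.854] turn 0.003
```

View pics/w8.png

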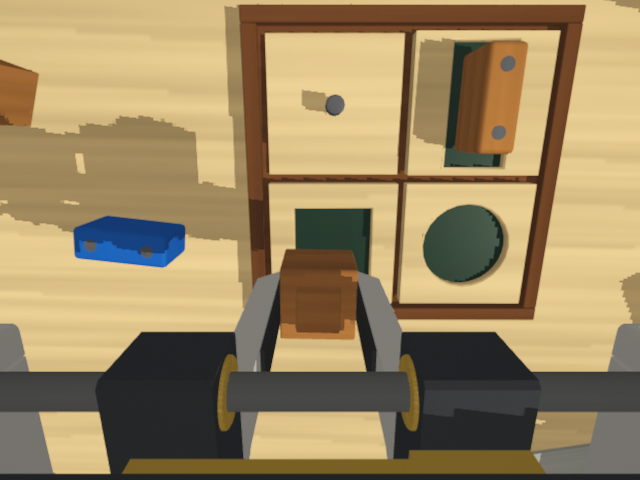

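Request:
servo_tool --rows '[[[0.02, 0.1, 0], 0], [[0.02, 0.11, 0.25], 0], [[0.02, 0.11, 0.5], 0], [[0.02, 0.11, 0.7], 0], [[0.02, 0.11, 0.8], 0], [[0.02, 0.11, 0.8], 0], [[0.02, 0.11, 0.8], 0]]'

```text
time: 14.4
tool_pos: [0.5658, 0.1655, 0.0281]
ee_rot: [-3.142, -0.001, -3.123]
wrist_force: [0.5, -0.9, -0.3]
width: 0.0361
```

```bash
python3 g.py .5644 .1666 .022 181
```

```text
t 14.4 pos [0.5658 0.1655 0.0281] rpy [-1.8000e+02 -4.0000e-02 -1.7893e+02] w 0.0361 F [ 0.5 -0.9 -0.3]
shift units [0.018 0.014 0.077] turn 0.001
```

Request:
servo_tool --rows '[[[0.01, 0.01, 0.04], 0], [[0.01, 0.01, 0.07], 0], [[0.01, 0.01, 0.07], 0], [[0.01, 0.01, 0.07], 0]]'

```text
time: 14.73
tool_pos: [0.5654, 0.1669, 0.0232]
ee_rot: [3.141, 0.001, -3.122]
wrist_force: [0.5, -0.1, 0.1]
width: 0.0356
```

Request:
servo_tool --rows '[[[0, 0, 0], 0], [[0, 0, 0], 0], [[0, 0, 0], 0], [[0, 0, 0], 0], [[0, 0, 0], 0]]' --grip -0.5

```text
time: 15.15
tool_pos: [0.5651, 0.1669, 0.0228]
ee_rot: [3.141, 0.0, -3.122]
wrist_force: [-0.1, -1.1, 0.8]
width: 0.0658
```

Request:
servo_tool --rows '[[[0, 0, -0.3], 0], [[0, 0, -0.6], 0], [[0, 0, -1], 0], [[0, 0, -1], 0], [[0, 0, -1], 0]]'

```text
time: 15.57
tool_pos: [0.5669, 0.1672, 0.1056]
ee_rot: [3.141, 0.006, -3.122]
wrist_force: [-0.4, -0.0, -0.8]
width: 0.0708
```

```bash
python3 g.py .4655 -.1758 .010 181; python3 -c "
from h import *
snap('wrist','w9')"
```

```text
t 15.57 pos [0.5669 0.1672 0.1056] rpy [ 179.94    0.34 -178.86] w 0.0708 F [-0.4 -0.  -0.8]
shift units [ 1.352 -4.262  1.195] turn 0.002
```

View pics/w9.png

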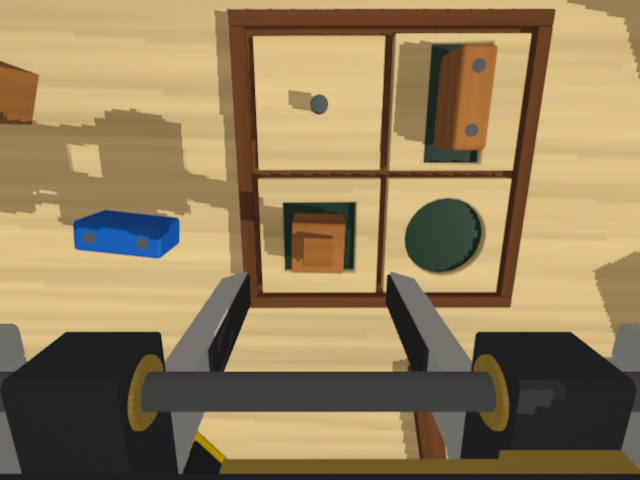

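The cap is in the square well at (319,240). Next is the collar.

Request:
servo_tool --rows '[[[0.14, -0.42, 0], 0], [[0.27, -0.85, 0], 0]]'

```text
time: 15.78
tool_pos: [0.5434, 0.0989, 0.1003]
ee_rot: [-3.142, -0.004, -3.118]
wrist_force: [0.6, 0.0, 0.1]
width: 0.0704
```

Request:
servo_tool --rows '[[[0.14, -0.42, 0], 0], [[0.27, -0.85, 0], 0]]'

```text
time: 15.95
tool_pos: [0.5224, 0.0291, 0.1002]
ee_rot: [3.141, -0.004, -3.121]
wrist_force: [0.6, -0.1, -0.8]
width: 0.0706
```

Request:
servo_tool --rows '[[[0.14, -0.42, 0], 0], [[0.27, -0.85, 0], 0]]'

```text
time: 16.12
tool_pos: [0.5021, -0.0394, 0.1004]
ee_rot: [3.141, -0.004, -3.121]
wrist_force: [0.8, -0.2, 0.4]
width: 0.0706
```

Request:
servo_tool --rows '[[[0.14, -0.42, 0], 0], [[0.27, -0.85, 0], 0]]'

```text
time: 16.28
tool_pos: [0.4819, -0.1077, 0.1005]
ee_rot: [3.14, -0.004, -3.122]
wrist_force: [1.2, -1.1, -0.2]
width: 0.0707
```

Request:
servo_tool --rows '[[[0.14, -0.42, 0], 0], [[0.25, -0.8, 0], 0], [[0.25, -0.8, 0], 0], [[0.25, -0.8, 0], 0]]'

```text
time: 16.62
tool_pos: [0.4639, -0.1718, 0.1007]
ee_rot: [3.139, -0.003, -3.125]
wrist_force: [0.4, 0.5, -0.2]
width: 0.0708
```

```bash
python3 g.py .4655 -.1758 .010 181; python3 -c "
from h import *
snap('wrist','w10')"
```

```text
t 16.62 pos [ 0.4639 -0.1718  0.1007] rpy [ 1.7987e+02 -1.7000e-01 -1.7907e+02] w 0.0708 F [ 0.4  0.5 -0.2]
shift units [-0.02  -0.05   1.134] turn -0.001
```

View pics/w10.png

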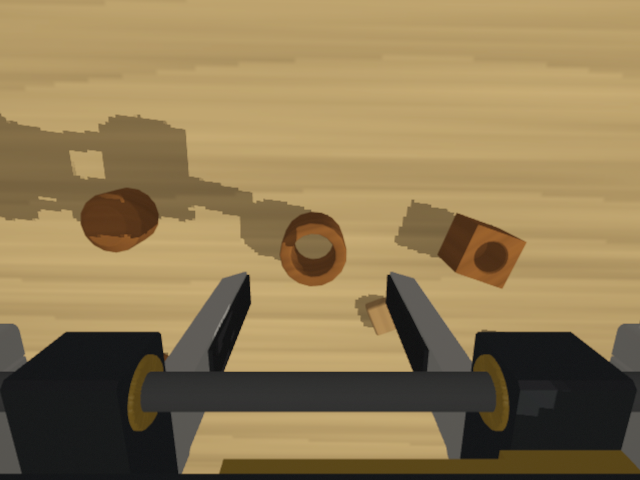

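Request:
servo_tool --rows '[[[-0.02, -0.05, 0.2], 0], [[-0.02, -0.05, 0.5], 0], [[-0.02, -0.05, 0.8], 0], [[-0.02, -0.05, 1.0], 0], [[-0.02, -0.05, 1.0], 0]]'

```text
time: 17.08
tool_pos: [0.4639, -0.1716, 0.0177]
ee_rot: [3.136, -0.009, -3.119]
wrist_force: [-0.1, -0.2, -0.0]
width: 0.0705
```

Request:
servo_tool --rows '[[[0, 0, 0.05], 0], [[0, 0, 0.12], 0], [[0, 0, 0.12], 0]]'

```text
time: 17.33
tool_pos: [0.4674, -0.1746, 0.0131]
ee_rot: [3.142, 0.0, -3.121]
wrist_force: [-0.2, 0.3, -0.1]
width: 0.0707
```

Request:
servo_tool --rows '[[[0, 0, 0], 0], [[0, 0, 0], 0], [[0, 0, 0], 0], [[0, 0, 0], 0], [[0, 0, 0], 0], [[0, 0, 0], 0], [[0, 0, 0], 0]]' --grip 1

```text
time: 17.92
tool_pos: [0.4673, -0.1754, 0.0136]
ee_rot: [-3.141, 0.001, -3.122]
wrist_force: [-0.6, -0.3, 3.2]
width: 0.0446
```

```bash
python3 g.py .4704 .1648 .020 181
```

```text
t 17.92 pos [ 0.4673 -0.1754  0.0136] rpy [-1.7998e+02  5.0000e-02 -1.7888e+02] w 0.0446 F [-0.6 -0.3  3.2]
shift units [-0.122  4.251 -0.08 ] turn 0.001
```

```bash
python3 -c "
from m import *
s=ld('w10')
for p in [(313,252)]: print(ray(s,*p,.04))
print(ray(s,313,285,.04),ray(s,281,252,.04),ray(s,346,252,.04))
snap('wrist','w11');snap('scene','s11');zoom('s11',200,400,110,260,4,'s11z')"; python3 g.py .47 .16 .02
```

```text
[ 0.46445484 -0.17682008  0.04      ]
[ 0.48834982 -0.17651668  0.04      ] [ 0.46479809 -0.19839343  0.04      ] [ 0.46410082 -0.15456976  0.04      ]
t 18.02 pos [ 0.4673 -0.1754  0.0136] rpy [-1.7998e+02  5.0000e-02 -1.7887e+02] w 0.0451 F [0.4 0.4 2.8]
shift units [-0.116  4.191 -0.08 ] turn None
```

View pics/w11.png

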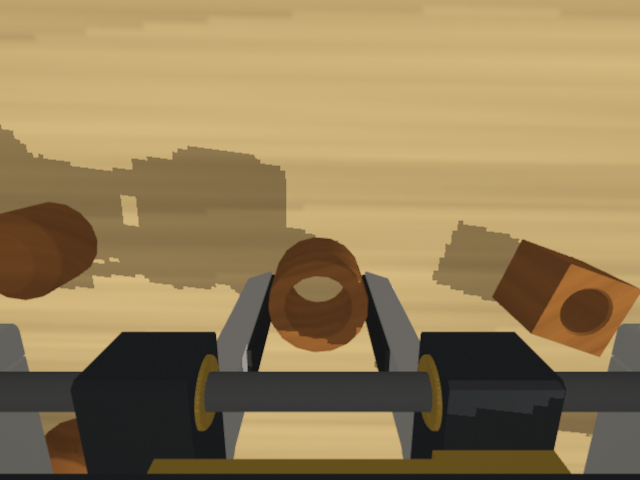

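View pics/s11z.png

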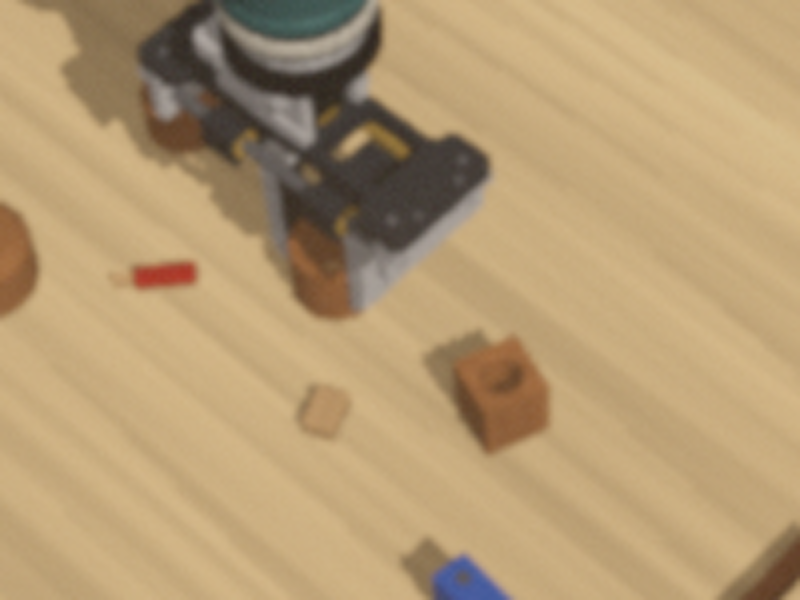

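The collar is centred to about 3 mm. The 45 mm reading across it could come from slight faceting or noise. Lifting it.

Request:
servo_tool --rows '[[[0, 0, 0], 0], [[0, 0, -0.2], 0], [[0, 0, -0.6], 0], [[0, 0, -1], 0], [[0, 0, -1], 0], [[0, 0, -1], 0]]'

```text
time: 18.52
tool_pos: [0.4682, -0.1758, 0.0948]
ee_rot: [-3.14, 0.004, -3.122]
wrist_force: [0.4, -0.3, -0.6]
width: 0.0447
```

Request:
servo_tool --rows '[[[-0.02, 0.4, 0], 0], [[-0.03, 0.85, 0], 0]]'

```text
time: 18.68
tool_pos: [0.4669, -0.1075, 0.0909]
ee_rot: [3.141, -0.003, -3.126]
wrist_force: [-0.4, 0.9, -0.4]
width: 0.0452
```

Request:
servo_tool --rows '[[[-0.02, 0.4, 0], 0], [[-0.03, 0.85, 0], 0]]'

```text
time: 18.85
tool_pos: [0.4674, -0.0379, 0.0905]
ee_rot: [3.141, -0.004, -3.123]
wrist_force: [-0.3, 0.1, 0.4]
width: 0.0451
```

Request:
servo_tool --rows '[[[-0.02, 0.4, 0], 0], [[-0.03, 0.85, 0], 0]]'

```text
time: 19.02
tool_pos: [0.4684, 0.0302, 0.0906]
ee_rot: [3.142, -0.004, -3.123]
wrist_force: [1.2, 0.6, -0.6]
width: 0.0449
```

Request:
servo_tool --rows '[[[-0.02, 0.4, 0], 0], [[-0.03, 0.85, 0], 0]]'

```text
time: 19.18
tool_pos: [0.4695, 0.0981, 0.0905]
ee_rot: [-3.141, -0.004, -3.122]
wrist_force: [-0.2, -0.2, -0.6]
width: 0.0448
```

Request:
servo_tool --rows '[[[-0.02, 0.4, 0], 0], [[-0.03, 0.85, 0], 0], [[-0.03, 0.85, 0], 0], [[-0.03, 0.85, 0], 0], [[-0.03, 0.85, 0], 0]]'

```text
time: 19.6
tool_pos: [0.4711, 0.1644, 0.0912]
ee_rot: [-3.14, -0.003, -3.121]
wrist_force: [-0.8, 0.9, -0.4]
width: 0.0447
```

```bash
python3 g.py .4734 .1635 .024 181;python3 -c "
from h import *
snap('wrist','w12')"
```

```text
t 19.6 pos [0.4711 0.1644 0.0912] rpy [-179.92   -0.19 -178.83] w 0.0447 F [-0.8  0.9 -0.4]
shift units [-0.028 -0.012  0.84 ] turn 0.002
```

View pics/w12.png

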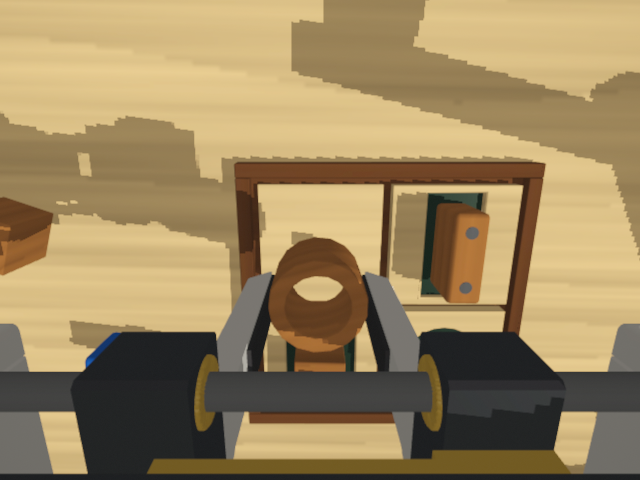

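```bash
python3 -c "
from h import *
print(ray(ld('w9'),319,104,.03),ray(ld('w6'),192,243,.03))"
```

```text
[0.47272717 0.16429197 0.03      ] [0.46893009 0.16865496 0.03      ]
```

Request:
servo_tool --rows '[[[-0.02, 0.01, 0.15], 0], [[-0.02, 0.01, 0.3], 0], [[-0.02, 0.01, 0.5], 0], [[-0.02, 0.01, 0.7], 0], [[-0.02, 0.01, 0.78], 0], [[-0.02, 0.01, 0.78], 0], [[-0.02, 0.01, 0.78], 0]]'

```text
time: 20.23
tool_pos: [0.4735, 0.1652, 0.0299]
ee_rot: [-3.141, -0.001, -3.123]
wrist_force: [-0.2, 0.1, 0.5]
width: 0.0445
```

```bash
python3 g.py .473 .165 .024 181
```

```text
t 20.23 pos [0.4735 0.1652 0.0299] rpy [-1.7998e+02 -9.0000e-02 -1.7893e+02] w 0.0445 F [-0.2  0.1  0.5]
shift units [ 0.006 -0.002  0.074] turn 0.001
```

Request:
servo_tool --rows '[[[0, 0, 0.04], 0], [[0, 0, 0.07], 0], [[0, 0, 0.07], 0], [[0, 0, 0.07], 0]]'

```text
time: 20.57
tool_pos: [0.4741, 0.1659, 0.0255]
ee_rot: [3.141, 0.001, -3.122]
wrist_force: [0.5, 1.0, -0.7]
width: 0.0446
```

Request:
servo_tool --rows '[[[0, 0, 0], 0], [[0, 0, 0], 0], [[0, 0, 0], 0], [[0, 0, 0], 0], [[0, 0, 0], 0]]' --grip -0.6

```text
time: 20.98
tool_pos: [0.474, 0.1659, 0.0253]
ee_rot: [3.141, 0.0, -3.122]
wrist_force: [-0.5, -0.3, 0.3]
width: 0.0737
```

Request:
servo_tool --rows '[[[0, 0, -0.3], 0], [[0, 0, -0.6], 0], [[0, 0, -1], 0], [[0, 0, -1], 0], [[0, 0, -1], 0]]'

```text
time: 21.4
tool_pos: [0.4755, 0.1662, 0.1076]
ee_rot: [3.14, 0.005, -3.122]
wrist_force: [-0.3, 0.4, -0.6]
width: 0.0755
```

```bash
python3 g.py .447 -.3124 .010 170; python3 -c "
from h import *
snap('wrist','w13')"
```

```text
t 21.4 pos [0.4755 0.1662 0.1076] rpy [ 179.93    0.31 -178.86] w 0.0755 F [-0.3  0.4 -0.6]
shift units [ 0.475 -5.975  1.219] turn 0.124
```

View pics/w13.png

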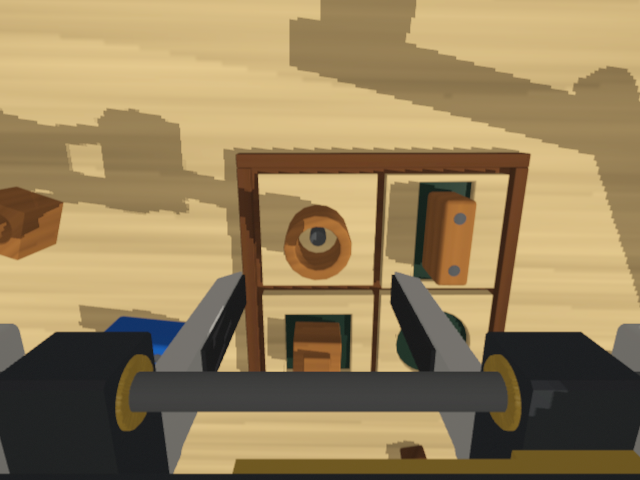

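The collar is over the peg, with the peg visible inside at (318,236). Last is the foot.

Request:
servo_tool --rows '[[[0.04, -0.42, 0], 0.06], [[0.08, -0.85, 0], 0.12]]'

```text
time: 21.62
tool_pos: [0.4674, 0.098, 0.103]
ee_rot: [-3.141, -0.003, 2.972]
wrist_force: [0.6, -0.4, -0.4]
width: 0.0751
```

Request:
servo_tool --rows '[[[0.12, -0.45, 0], 0], [[0.24, -0.9, 0], 0]]'

```text
time: 21.78
tool_pos: [0.436, 0.0289, 0.1028]
ee_rot: [-3.141, -0.004, 2.974]
wrist_force: [0.3, 0.6, -0.4]
width: 0.0754
```

Request:
servo_tool --rows '[[[0.12, -0.45, 0], 0], [[0.24, -0.9, 0], 0]]'

```text
time: 21.95
tool_pos: [0.4045, -0.0387, 0.1029]
ee_rot: [3.141, -0.004, 2.974]
wrist_force: [1.5, -0.2, -0.4]
width: 0.0755
```

Request:
servo_tool --rows '[[[0.12, -0.45, 0], 0], [[0.24, -0.9, 0], 0]]'

```text
time: 22.12
tool_pos: [0.3735, -0.1062, 0.1031]
ee_rot: [3.141, -0.003, 2.973]
wrist_force: [1.0, -0.2, -0.2]
width: 0.0753
```

Request:
servo_tool --rows '[[[0.12, -0.45, 0], 0], [[0.24, -0.9, 0], 0]]'

```text
time: 22.28
tool_pos: [0.3426, -0.1738, 0.1032]
ee_rot: [3.14, -0.003, 2.973]
wrist_force: [1.2, -0.2, -0.7]
width: 0.0752
```

Request:
servo_tool --rows '[[[0.12, -0.45, 0], 0], [[0.24, -0.9, 0], 0], [[0.24, -0.9, 0], 0]]'

```text
time: 22.53
tool_pos: [0.3101, -0.2453, 0.1032]
ee_rot: [-3.141, -0.004, 2.964]
wrist_force: [0.8, -0.2, -0.2]
width: 0.0751
```

```bash
python3 g.py .447 -.3124 .010 170
```

```text
t 22.53 pos [ 0.3101 -0.2453  0.1032] rpy [-179.94   -0.22  169.85] w 0.0751 F [ 0.8 -0.2 -0.2]
shift units [-1.832 -0.524  1.165] turn -0.002
```

I got the sign of the x drift wrong after the turn. It did no harm, and I'm correcting it now.

Request:
servo_tool --rows '[[[-0.45, -0.12, 0], 0], [[-0.92, -0.25, 0], 0]]'

```text
time: 22.7
tool_pos: [0.3812, -0.2725, 0.1029]
ee_rot: [3.139, -0.003, 2.969]
wrist_force: [-0.8, -0.2, 0.8]
width: 0.0749
```

Request:
servo_tool --rows '[[[-0.45, -0.12, 0], 0], [[-0.85, -0.22, 0], 0], [[-0.85, -0.22, 0], 0], [[-0.85, -0.22, 0], 0]]'

```text
time: 23.03
tool_pos: [0.4471, -0.3007, 0.102]
ee_rot: [3.138, -0.005, 2.974]
wrist_force: [-0.1, 0.2, -0.1]
width: 0.0752
```

```bash
python3 g.py .447 -.3124 .010 170;python3 -c "
from h import *
snap('wrist','w14')"
```

```text
t 23.03 pos [ 0.4471 -0.3007  0.102 ] rpy [179.81  -0.29 170.41] w 0.0752 F [-0.1  0.2 -0.1]
shift units [-0.024 -0.145  1.15 ] turn 0.005
```

View pics/w14.png

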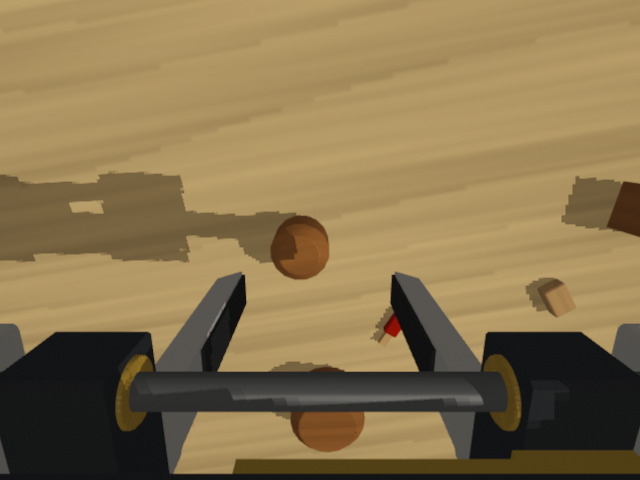

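Request:
servo_tool --rows '[[[-0.02, -0.14, 0.1], 0], [[-0.02, -0.14, 0.5], 0], [[-0.02, -0.14, 0.8], 0], [[-0.02, -0.14, 1.0], 0], [[-0.02, -0.14, 1.0], 0]]'

```text
time: 23.5
tool_pos: [0.4427, -0.3108, 0.0203]
ee_rot: [3.137, -0.008, 2.972]
wrist_force: [-0.0, 0.3, -0.5]
width: 0.0755
```

Request:
servo_tool --rows '[[[0, 0, 0.05], 0], [[0, 0, 0.13], 0], [[0, 0, 0.13], 0], [[0, 0, 0.13], 0]]'

```text
time: 23.83
tool_pos: [0.447, -0.3136, 0.0155]
ee_rot: [-3.141, 0.001, 2.973]
wrist_force: [0.7, -0.2, 0.4]
width: 0.0755
```

Request:
servo_tool --rows '[[[0, 0, 0], 0], [[0, 0, 0], 0], [[0, 0, 0], 0], [[0, 0, 0], 0], [[0, 0, 0], 0], [[0, 0, 0], 0], [[0, 0, 0], 0], [[0, 0, 0], 0]]' --grip 1

```text
time: 24.5
tool_pos: [0.4468, -0.3132, 0.0148]
ee_rot: [3.142, 0.0, 2.973]
wrist_force: [0.8, 0.5, 0.1]
width: 0.041
```

```bash
python3 g.py .5635 .2610 .022 170
```

```text
t 24.5 pos [ 0.4468 -0.3132  0.0148] rpy [1.8000e+02 1.0000e-02 1.7033e+02] w 0.041 F [0.8 0.5 0.1]
shift units [-0.233  7.321 -0.09 ] turn 0.004
```

Request:
servo_tool --rows '[[[0, 0, 0], 0], [[0, 0, -0.2], 0], [[0, 0, -0.6], 0], [[0, 0, -1], 0], [[0, 0, -1], 0], [[0, 0, -1], 0]]'

```text
time: 25.0
tool_pos: [0.4479, -0.3143, 0.0971]
ee_rot: [-3.139, 0.004, 2.973]
wrist_force: [0.3, 0.8, -0.7]
width: 0.0411
```

Request:
servo_tool --rows '[[[-0.01, 0.4, 0], 0], [[-0.03, 0.91, 0], 0]]'

```text
time: 25.17
tool_pos: [0.46, -0.2426, 0.0926]
ee_rot: [3.141, -0.003, 2.968]
wrist_force: [0.2, 0.9, -0.6]
width: 0.041
```

Request:
servo_tool --rows '[[[-0.01, 0.45, 0], 0], [[-0.03, 0.91, 0], 0]]'

```text
time: 25.33
tool_pos: [0.4744, -0.1686, 0.0923]
ee_rot: [3.14, -0.004, 2.972]
wrist_force: [1.7, -0.1, -0.8]
width: 0.0413
```

Request:
servo_tool --rows '[[[-0.01, 0.45, 0], 0], [[-0.03, 0.91, 0], 0]]'

```text
time: 25.5
tool_pos: [0.489, -0.0971, 0.0923]
ee_rot: [3.141, -0.004, 2.972]
wrist_force: [0.6, 0.1, -0.1]
width: 0.0412
```

Request:
servo_tool --rows '[[[-0.01, 0.45, 0], 0], [[-0.03, 0.91, 0], 0]]'

```text
time: 25.67
tool_pos: [0.5035, -0.0258, 0.0924]
ee_rot: [-3.142, -0.004, 2.973]
wrist_force: [-0.1, -0.9, -1.1]
width: 0.0414
```

Request:
servo_tool --rows '[[[-0.01, 0.45, 0], 0], [[-0.03, 0.91, 0], 0]]'

```text
time: 25.83
tool_pos: [0.5181, 0.0454, 0.0924]
ee_rot: [-3.141, -0.004, 2.973]
wrist_force: [0.1, 0.8, -0.6]
width: 0.0412
```

Request:
servo_tool --rows '[[[-0.01, 0.45, 0], 0], [[-0.03, 0.91, 0], 0]]'

```text
time: 26.0
tool_pos: [0.5327, 0.1166, 0.0922]
ee_rot: [-3.14, -0.004, 2.973]
wrist_force: [1.3, -0.1, -1.3]
width: 0.0407
```

Request:
servo_tool --rows '[[[-0.01, 0.45, 0], 0], [[-0.03, 0.91, 0], 0], [[-0.03, 0.91, 0], 0]]'

```text
time: 26.25
tool_pos: [0.5478, 0.1921, 0.092]
ee_rot: [3.139, -0.004, 2.979]
wrist_force: [-0.7, 0.1, -0.7]
width: 0.0413
```

```bash
python3 g.py .5635 .2610 .025 170
```

```text
t 26.25 pos [0.5478 0.1921 0.092 ] rpy [179.88  -0.22 170.68] w 0.0413 F [-0.7  0.1 -0.7]
shift units [-0.054  0.881  0.837] turn 0.008
```

Request:
servo_tool --rows '[[[-0.03, 0.45, 0], 0], [[-0.05, 0.83, 0], 0], [[-0.05, 0.83, 0], 0], [[-0.05, 0.83, 0], 0], [[-0.05, 0.83, 0], 0]]'

```text
time: 26.67
tool_pos: [0.563, 0.2499, 0.093]
ee_rot: [-3.139, -0.003, 2.973]
wrist_force: [0.2, -0.7, -0.8]
width: 0.0414
```

```bash
python3 g.py .5635 .2610 .025 170;python3 -c "
from h import *
snap('wrist','w15')"
```

```text
t 26.67 pos [0.563  0.2499 0.093 ] rpy [-1.7987e+02 -1.5000e-01  1.7032e+02] w 0.0414 F [ 0.2 -0.7 -0.8]
shift units [0.017 0.138 0.849] turn 0.004
```

View pics/w15.png

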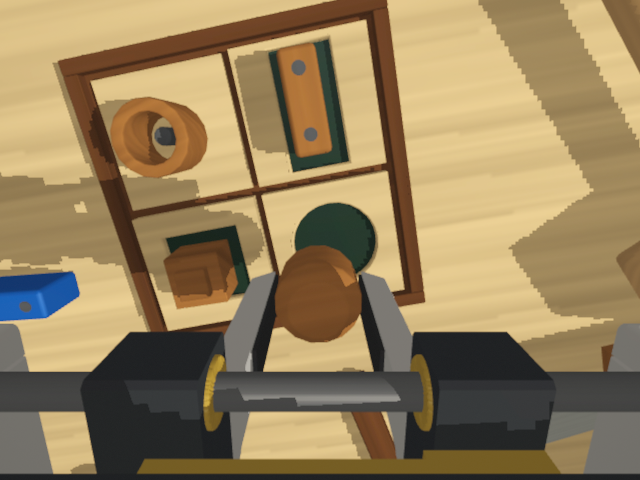

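Request:
servo_tool --rows '[[[0.02, 0.13, 0.1], 0], [[0.02, 0.13, 0.3], 0], [[0.02, 0.13, 0.5], 0], [[0.02, 0.13, 0.7], 0], [[0.02, 0.13, 0.78], 0], [[0.02, 0.13, 0.78], 0], [[0.02, 0.13, 0.78], 0]]'

```text
time: 27.3
tool_pos: [0.5639, 0.2613, 0.0321]
ee_rot: [-3.141, -0.001, 2.972]
wrist_force: [1.2, -0.2, -0.7]
width: 0.0409
```

```bash
python3 g.py .5635 .2610 .025 170
```

```text
t 27.3 pos [0.5639 0.2613 0.0321] rpy [-1.7999e+02 -3.0000e-02  1.7029e+02] w 0.0409 F [ 1.2 -0.2 -0.7]
shift units [ 0.005 -0.005  0.089] turn 0.003
```

Request:
servo_tool --rows '[[[0, 0, 0.04], 0], [[0, 0, 0.08], 0], [[0, 0, 0.08], 0], [[0, 0, 0.08], 0]]'

```text
time: 27.63
tool_pos: [0.5643, 0.2617, 0.0263]
ee_rot: [3.141, 0.001, 2.973]
wrist_force: [-0.3, -0.2, 0.0]
width: 0.0414
```

Request:
servo_tool --rows '[[[0, 0, 0], 0], [[0, 0, 0], 0], [[0, 0, 0], 0], [[0, 0, 0], 0], [[0, 0, 0], 0]]' --grip -0.5

```text
time: 28.05
tool_pos: [0.5641, 0.2617, 0.026]
ee_rot: [3.141, 0.0, 2.973]
wrist_force: [-0.1, -0.8, 0.4]
width: 0.0694
```

Request:
servo_tool --rows '[[[0, 0, -0.3], 0], [[0, 0, -0.6], 0], [[0, 0, -1], 0], [[0, 0, -1], 0], [[0, 0, -1], 0]]'

```text
time: 28.47
tool_pos: [0.5658, 0.2623, 0.109]
ee_rot: [3.138, 0.005, 2.973]
wrist_force: [-0.4, -1.1, -0.4]
width: 0.0707
```

Request:
servo_tool --rows '[[[0.4, 0, -0.3], 0], [[0.8, 0, -0.6], 0], [[0.8, 0, -0.6], 0], [[0.8, 0, -0.6], 0]]'

```text
time: 28.8
tool_pos: [0.5006, 0.2729, 0.1545]
ee_rot: [3.141, 0.002, 2.974]
wrist_force: [0.4, -1.5, -0.4]
width: 0.0707
```

Request:
servo_tool --rows '[[[0.4, 0, 0], 0], [[0.8, 0, 0], 0], [[0.8, 0, 0], 0], [[0.8, 0, 0], 0]]'

```text
time: 29.13
tool_pos: [0.4369, 0.2827, 0.1517]
ee_rot: [-3.139, -0.002, 2.974]
wrist_force: [0.5, 0.1, 0.0]
width: 0.0704
```

Request:
servo_tool --rows '[[[0.4, 0, 0], 0], [[0.8, 0, 0], 0], [[0.8, 0, 0], 0], [[0.8, 0, 0], 0], [[0.8, 0, 0], 0]]'

```text
time: 29.55
tool_pos: [0.3762, 0.2936, 0.1533]
ee_rot: [-3.141, 0.001, 2.972]
wrist_force: [-0.0, -0.4, 0.4]
width: 0.0705
```

```bash
python3 -c "
from m import *
snap('wrist','w16');snap('scene','s16');zoom('s16',320,500,230,400,3.5,'s16z');snap('top','t16');zoom('t16',90,530,150,330,1.8,'t16z')
print(robot.get_obs()['tool_pos'],robot.get_obs()['wrist_force'])"
```

```text
[0.37614404 0.2935965  0.15353561] [0.10593054 0.47383934 0.34512504]
```

View pics/s16z.png

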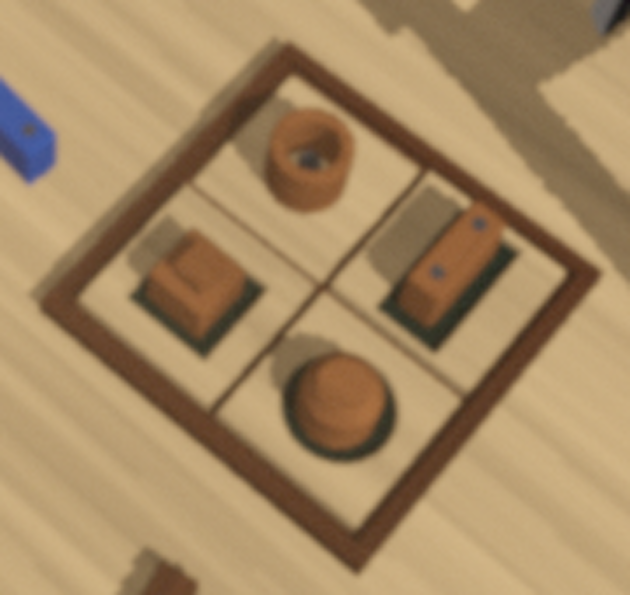

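View pics/t16z.png

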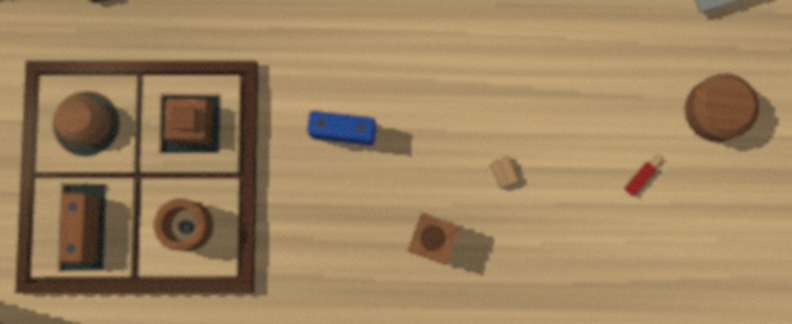

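View pics/w16.png

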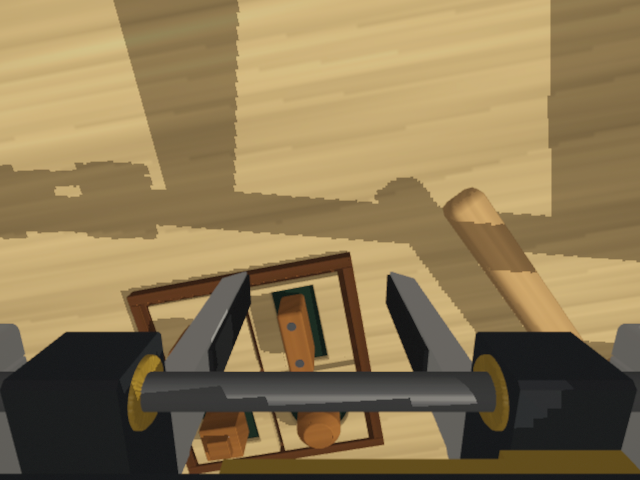

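All four parts look seated. A numeric check before handing in:

Run:
```python
from h import *
t={'foot':(.5626,.2606),'cap':(.5644,.1666),'cleat':(.4686,.2588),'collar':(.4710,.1648)}
def cents(s,win,amin,z):
    hsv=cv2.cvtColor(s['pixels'],cv2.COLOR_RGB2HSV)
    m=((hsv[...,0]<14)&(hsv[...,1]>110)&(hsv[...,2]<200)).astype(np.uint8)*255
    x0,x1,y0,y1=win;mm=np.zeros_like(m);mm[y0:y1,x0:x1]=m[y0:y1,x0:x1]
    for c in cv2.findContours(mm,cv2.RETR_EXTERNAL,cv2.CHAIN_APPROX_NONE)[0]:
        h=cv2.convexHull(c)
        if cv2.contourArea(h)<amin: continue
        M=cv2.moments(h);yield ray(s,M['m10']/M['m00'],M['m01']/M['m00'],z)[:2]
s=ld('t16')
for win in [(112,164,194,244),(171,221,194,244),(112,162,250,302),(171,220,252,300)]:
    for c in cents(s,win,150,.03):
        n=min(t,key=lambda k:np.hypot(*(c-t[k])));print('top',n,np.round(c,4),'off mm',np.round(1000*(c-t[n]),1))
for c in cents(s,(245,530,165,330),300,.02): print('other',np.round(c,4))
```

```text
top foot [0.5637 0.2619] off mm [1.1 1.3]
top cap [0.5659 0.1673] off mm [1.5 0.7]
top cleat [0.468  0.2589] off mm [-0.6  0.1]
top collar [0.4725 0.1671] off mm [1.5 2.3]
other [ 0.4651 -0.0552]
other [ 0.5891 -0.316 ]
```

All four parts are within 3 mm of their insert centres, and the two look-alikes haven't moved measurably. Handing in.

```bash
python3 -c "
from bench import robot
print(robot.close_job())"
```

```text
the job is handed in; nothing more can be done
None
```

I packed all four parts in the caddy and handed the job in about 30 s into the 90 s limit. The hand-in reports no verdict.

**Placed parts:** the last top view puts the foot, cap, cleat and collar each within about 3 mm of its insert's centre. They look upright and fully down in the scene view, with the peg visible inside the collar. I released each part about 10–12 mm above its pick-up height, which matches the well floor. I didn't measure tilt or final seating height separately.

**Left alone:** the wide foot and drilled block measured within 1 mm of where they started, and I didn't touch the blue look-alike.

**What went wrong or disagreed:**
- **Cleat:** my first grasp lifted before the fingers had closed. The cleat stayed standing, and the second try held.
- **Collar:** it read about 45 mm across in the jaws against its stated 46 mm. It held and seated normally, and I didn't find the cause.
- **Foot:** a wrong sign in x took the empty gripper on a detour on the way to the foot, with no contact.

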